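Index the sloped assembly table one station, lock it, and clip the bare valve spindle

TASK

Draw the green-knobbed index bolt of the sloped six-station table, turn the table by its black tee handle one station clockwise (seen from above) until the cartridge without a clip clicks into the work place on the table's left, and push the bolt fully home again to lock it. Only then take the orange-gripped spring clip from the bench and push it sideways onto the bare spindle's groove, grip outwards as on the other five, until it snaps home; let go of it and leave the grease pot, the sensor block and the caliper where they are.

Things in the scene. Friction and masses are not known exactly. Their poses are not given: they have to be found in the camera images.
- index_stand: Fixed grey stand, 160 wide. Origin on the bench under the centre of the 164 mm dial; +x uphill (away from robot), y left, z up. The dial leans 25 deg to the robot. TABLE FRAME: this frame turned -25 deg about its y axis, origin 95 mm up on z, at the centre of the dial's top face: X uphill, Y left, Z normal to the face. Turns in yaw. Work all on it along -Z; tallest thing is the handle, 58 mm.
- dial (a joint): Angle of the dial, rad, growing clockwise seen from above. 0: start, bare cartridge one station short of the work place; 1.047 (60 deg): bare cartridge in the work place. Six stations; a spring roller drops into a star cam every 60 deg and pulls the dial exactly in from up to about 25 deg away; about 0.3 Nm to leave a station. With the bolt home it cannot turn.
- index_bolt (a joint): Slide of the index bolt, m: 0 is home (locked in a notch of the dial's rim), 0.016 fully drawn, uphill (table +X). The dial is free from 0.011. Stays where it is left, about 3 N to move; goes home only with the dial at a station.
- bolt_knob (a point): Middle of the bolt's green knob, 20 mm diameter, 27 mm tall (17 to 44 mm over the dial's face), upright on the table. At table X 106 mm, Y 0, Z 30 mm when home, X 122 when drawn. Axes: the table's. 25 mm free all round.
- tee_handle (a point): Middle of the black crossbar over the dial's centre, table Z 50 mm: round, 16 mm thick, 84 mm long, turns with the dial. Axes turn with the dial (z normal to the face): the bar lies along x turned +30 deg about z, so at table yaw +30 deg at the start and -30 deg after one station. Spindle heads reach 29 mm over the face, the fitted clips' grips 51 mm, 74 to 92 mm from the axis.
- bare_spindle (a point): Bare cartridge, 58 mm from the dial's axis: point on the spindle's axis, on the flat top of its brass 44 mm body (8 mm over the dial's face), where the clip's underside comes. Neck (groove) 14 mm diameter, 10 mm tall from that top, then a steel head 20 mm diameter, 8 mm tall. Axes turn with the dial, z normal to the face.
- work_station (a point): Fixed point where bare_spindle must come: table X 0, Y 58 mm, Z 8 mm, the dial's leftmost station. Free to its left for 0.1 m. The clip goes on from the left, towards the dial's axis (table -Y), sliding on the brass top.
- spring_clip: Loose clip, lies flat, 36 g. Origin: underside, centre of its eye; +x the open mouth, z up. Two 5 mm steel wire prongs to x +17, 30 over all, mouth narrowing to about 8 mm at x 6, so they spring apart (push of about 10 N) over the neck. Orange grip to hold and push by: x -34 to -16, y -7 to 7, z 1 to 42 mm. Home when origin is on bare_spindle. 5 mm height play under the head.
- clip_grip (a point): Point in the middle of the clip's orange grip, 31 mm over the clip's underside, at clip x -25 mm, y 0. Axes: the clip's. Pinch it across the clip's y, 14 mm wide, fingertips 8 mm or more over the clip's underside so that the prongs stay free. On the spindle it points away from the dial's axis (table +Y).
- curtain_r: Fixed light-curtain post (grey and yellow), 307 mm tall, about 52 x 82 mm on the bench; origin about its middle, on the bench. It stands between the clip's side and the table: pass over it, fingertips above 0.35 m.
- grease_pot: Bystander: small white pot of grease, 48 mm diameter, 32 mm tall. Origin: centre of underside. Leave it.
- sensor_block: Bystander: small black sensor block with a grey button, 20 x 30 x 15 mm. Origin: centre of underside. Leave it.
- caliper: Bystander: digital caliper lying flat, 61 x 162 x 13 mm. Origin: centre of underside. Leave it.

How it is judged:
On the way, in this order (a step that is already met when the one before it is completed fails the run):
1. the index bolt is drawn (value of joint index_bolt above 0.011 m), for 0.1 s.
2. with the bolt drawn, the dial stands still one station on, the bare cartridge in the work place (value of joint dial between 1.012 and 1.082 rad and velocity of joint dial between -0.1 and 0.1 rad/s and value of joint index_bolt above 0.011 m), for 0.2 s.
3. the bolt is home again in the dial's notch (value of joint dial between 1.012 and 1.082 rad and velocity of joint dial between -0.1 and 0.1 rad/s and value of joint index_bolt below 0.003 m), for 0.2 s.
4. the clip has snapped home on the bare spindle, the bolt still home (all of step 3 and x of spring_clip in the frame of bare_spindle between -0.0035 and 0.0035 m and y of spring_clip in the frame of bare_spindle between -0.0035 and 0.0035 m and z of spring_clip in the frame of bare_spindle between -0.002 and 0.0065 m and angle between the z axis of spring_clip and the z axis of bare_spindle, either way round below 0.15 rad and y of clip_grip in the frame of work_station above 0.012 m), for 0.2 s.
At the end, for the whole second after the job is handed in: the clip rests in the bare spindle's groove (eye within 3.5 mm of the axis each way, under the head, flat within 0.15 rad, grip outwards: 12 mm or more left of the work place's point), that cartridge is in the work place (4 mm; dial 1.047 within 0.035 rad), the bolt home within 3 mm (all of step 4 and distance between bare_spindle and work_station below 0.004 m and linear speed of spring_clip below 0.02 m/s); the robot touches nothing.
It fails at once if the dial is turned the wrong way or more than one station (value of joint dial below -0.4 rad or value of joint dial above 1.6 rad).
It fails at once if the grease pot is moved by more than 2 cm (distance of grease_pot from where it was at the start of the episode above 0.02 m).
It fails at once if the sensor block is moved by more than 2 cm (distance of sensor_block from where it was at the start of the episode above 0.02 m).
It fails at once if the caliper is moved by more than 2 cm (distance of caliper from where it was at the start of the episode above 0.02 m).
It also fails if it takes over 72 s, if anything falls off the work surface, if the arm or the gripper's body presses on something with over 40 N, if the wrist force passes 120 N, or if a joint passes its speed limit or range.

ROBOT

A 6-joint arm with a two-finger parallel gripper is mounted at the origin on a cart in front of the work surface, level with it; the furniture and walls round the work are solid. World frame = base frame: x ahead of the robot, y to its left, z up, the work surface at z = 0. Lengths are in m, angles in rad, forces in N, time in s.
With the tool pointing down it reaches from about 0.275 to 1 m from the base axis. Payload 8.4 kg.
Tool frame: the origin (TCP) lies midway between the tips of the shut fingers; the grasp point (between the pads) lies 19 mm behind it (robot.tcp_to_grasp is the distance from the TCP to the grasp point, in m); z points along the fingers, y is the line along which they close (so a half turn about z gives the same grasp; the last joint's range is limited). The gripper opens to 85 mm and grips with 20 to 120 N. Pads are 22 mm wide; open, the fingers measure 114 mm over their backs; the gripper's body (76 mm by 85 mm) begins 54 mm behind the grasp point. The pads swing forward as they close: fully open they stand 13 mm farther back than shut.
Start: joints at [-1.16, 0.353, 1.633, -0, 1.155, -0.002], TCP at [0.251, -0.573, 0.231] pointing down, gripper open.
Joint ranges: [-2.63, 2.63], [-0.92, 2.1], [0.06, 2.66], [-1.3, 4.44], [0, 2.69], [-3.02, 3.02]. Speed limits (rad/s): [2.22, 2.22, 2.79, 3.14, 3.14, 3.14].

INTERFACE

Orientations are given as a unit quaternion [x, y, z, w].
In Python, from plant import robot, eyes, jaws gives the robot as it stands (robot), with the cameras (eyes) and the gripper (jaws). Calls block until the motion is done:
- robot.movep(position, orientation): joint-space move of the TCP to a pose.
- robot.move_l(position, rot=None, rate=0.15): straight line of the TCP; rot=None keeps the orientation; rate is the mean speed in m/s.
- robot.goto_joints(angles): joint-space move.
- jaws.command_gripper(opening, force=None): finger opening in m; force is the grip in N (None keeps the last); returns when the fingers have stopped.
- robot.sleep(seconds).
- robot.solve_ik(position, orientation): joint angles nearest the present ones, or None.
- robot.sense(): the state.
- eyes.read_camera(name): name is "scene" or "top" or "wrist"; returns the picture (480x640x3 uint8, blue, green, red); there is no depth.
- eyes.camera_model(name): a dict with "mtx" (3x3 intrinsics, pixels), "k1" (the pictures are not rectified: a ray, as slopes to the right and down, at radius r is drawn at 1 + k1 r^2 times it, then the intrinsics apply), "xyz" and "attitude" of the camera in the world. Camera axes: x right, y up, looking along -z (the intrinsics and any distortion apply to the point x, -y, -z); pixel columns grow to the right and rows downward; lengths in m; the calibration is good to about 2 mm. A picture is of the moment at which its call begins: read the wrist's pose just before it. camera_model takes no time and is no camera call; for the wrist camera it gives the pose at the moment of the call.
A pose or a line that the arm cannot do raises robot.IKError and nothing moves.
- robot.hand_in(): hands the job in; it is judged then, once.
The state is a dict: "clock": time; "joint_positions": joint angles; "dq": joint speeds; "tau": joint torques, N m; "ee_pos": TCP position; "ee_rot": TCP orientation; "contact_force": force on the tool from outside, world axes, zero at the start; "moment": the same for the moment, N m; "opening": finger opening in m; "gripper_force": force on a finger pad.
Only numpy, scipy, OpenCV 4.12 (cv2) and the standard library are available. Lean on these libraries where they do the work, as an engineer would, in place of code of your own. Each camera call takes 0.05 s, during which the arm holds its last target. There are 200 camera calls.

## Working session

There is one attempt and no reset: what is moved stays moved. The work goes in short steps, each a Python script; the robot and the scene stay as the last script left them, time stands still between calls to the robot, and variables do not carry over. Pictures are saved under pics/ and viewed, at most 14 in all, crops included, and the job is handed in when it is done.

```bash
mkdir -p pics; ls; python3 - <<'E'
from plant import robot, eyes, jaws
import cv2
for n in("scene","top"):
    cv2.imwrite(f"pics/{n}0.png",eyes.read_camera(n)); m=eyes.camera_model(n); print(n,m)
print(robot.sense(), robot.tcp_to_grasp)
E
```

```text
pics
plant.py
scene {'mtx': array([[610.97135186,   0.        , 316.16206442],
       [  0.        , 610.97135186, 228.3290506 ],
       [  0.        ,   0.        ,   1.        ]]), 'k1': 0.05142309339534272, 'xyz': array([-0.20493016,  0.43698074,  0.98758442]), 'attitude': array([-0.18390923,  0.32472609,  0.8163419 , -0.44081318])}
top {'mtx': array([[579.10874842,   0.        , 311.14729447],
       [  0.        , 579.10874842, 238.50776485],
       [  0.        ,   0.        ,   1.        ]]), 'k1': -0.040853000560358635, 'xyz': array([ 0.36551062, -0.00980268,  1.33633358]), 'attitude': array([-0.04244742,  0.04715621,  0.70956876, -0.70177395])}
{'clock': 0.1, 'joint_positions': array([-1.16038270e+00,  3.53584294e-01,  1.63403993e+00,  3.08610741e-05,
        1.15520660e+00, -2.41132347e-03]), 'dq': array([-0.00025705,  0.0006222 , -0.00151028, -0.00084004,  0.00079063,
       -0.00177159]), 'tau': array([-1.56635779e-03, -6.06358051e+01, -3.42817461e+01, -1.09579537e-04,
        3.84728177e-03,  2.65933818e-05]), 'ee_pos': array([ 0.25058462, -0.57210993,  0.23064187]), 'ee_rot': array([ 9.78773566e-01,  2.04943709e-01, -1.11599247e-04, -6.09106298e-04]), 'contact_force': array([-0.4457633 ,  0.29352563,  0.18692741]), 'moment': array([-0.03937598, -0.00688944,  0.01879668]), 'gripper_force': 0.0, 'opening': 0.08528317893991699} 0.0187
```

View pics/scene0.png

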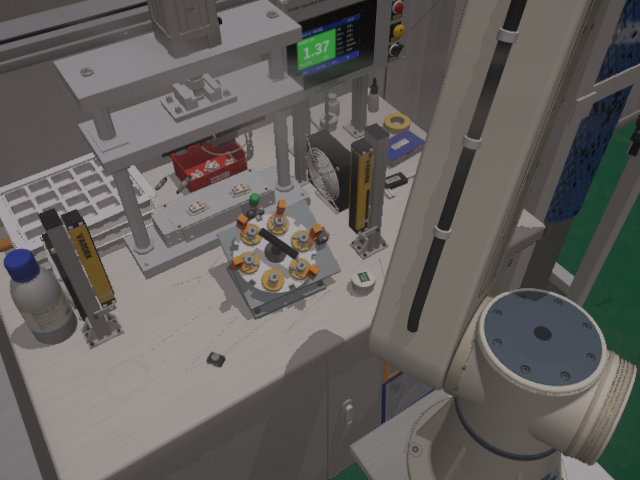

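View pics/top0.png

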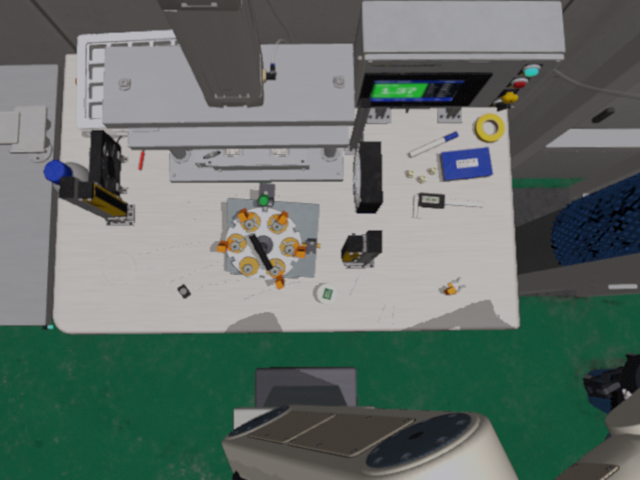

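The stand is at scene (275,250) and top (264,240). The clip is at top (450,288), curtain_r at top (365,250), the pot at top (326,293) and the green knob at top (264,200). Next I'll write helpers and make enlarged crops.

```bash
cat > h.py <<'E'
import numpy as np, cv2
from scipy.spatial.transform import Rotation as R
from scipy.optimize import least_squares
def proj(m,P):
    P=np.atleast_2d(P); c=R.from_quat(m["attitude"]).inv().apply(P-m["xyz"])
    s=np.c_[c[:,0],-c[:,1]]/(-c[:,2:]); s=s*(1+m["k1"]*(s**2).sum(1,keepdims=True))
    return s@m["mtx"][:2,:2].T+m["mtx"][:2,2]
def ray(m,uv):
    d=(np.array(uv,float)-m["mtx"][:2,2])/np.diag(m["mtx"])[:2]; s=d.copy()
    for _ in range(20): s=d/(1+m["k1"]*(s@s))
    return m["xyz"],R.from_quat(m["attitude"]).apply([s[0],-s[1],-1])
def onz(m,uv,z):
    o,d=ray(m,uv); return o+d*(z-o[2])/d[2]
def tri(obs):  # [(m,uv),..]
    f=lambda p:np.concatenate([proj(m,p)[0]-uv for m,uv in obs])
    r=least_squares(f,onz(obs[0][0],obs[0][1],0.08)); return r.x,np.abs(r.fun).max()
def table(x,y,yaw):  # table frame -> world (R,origin)
    Rt=R.from_euler('z',yaw)*R.from_euler('y',-25,degrees=True)
    return Rt,np.array([x,y,0.095])
E
python3 - <<'E'
from h import *
from plant import robot, eyes, jaws
t=cv2.imread("pics/top0.png"); s=cv2.imread("pics/scene0.png")
a=cv2.resize(t[185:300,205:335],None,fx=4.6,fy=4.6,interpolation=cv2.INTER_CUBIC)
cv2.imwrite("pics/ctop.png",a)
a=cv2.resize(s[185:315,205:355],None,fx=4.6,fy=4.6,interpolation=cv2.INTER_CUBIC)
cv2.imwrite("pics/cscene.png",a)
m=eyes.camera_model("top")
for n,uv,z in(("dial",(264,246),.095),("clip",(450,288),.02),("cr",(360,255),.0),("pot",(326,293),.03)): print(n,onz(m,uv,z))
w=eyes.camera_model("wrist");print(w, R.from_quat(robot.sense()["ee_rot"]).inv().apply(w["xyz"]-robot.sense()["ee_pos"]))
E
```

```text
dial [0.5085143  0.08288135 0.095     ]
clip [ 0.4163585  -0.33426856  0.02      ]
cr [ 0.49605281 -0.13258004  0.        ]
pot [ 0.40814793 -0.05145588  0.03      ]
{'mtx': array([[429.31845175,   0.        , 321.24142431],
       [  0.        , 429.31845175, 239.87893733],
       [  0.        ,   0.        ,   1.        ]]), 'k1': -0.053962627398038227, 'xyz': array([ 0.32517086, -0.53904805,  0.37235068]), 'attitude': array([-0.13516247,  0.08856142, -0.54034567,  0.82578117])} [ 0.08158913 -0.00053696 -0.14170571]
```

View pics/ctop.png

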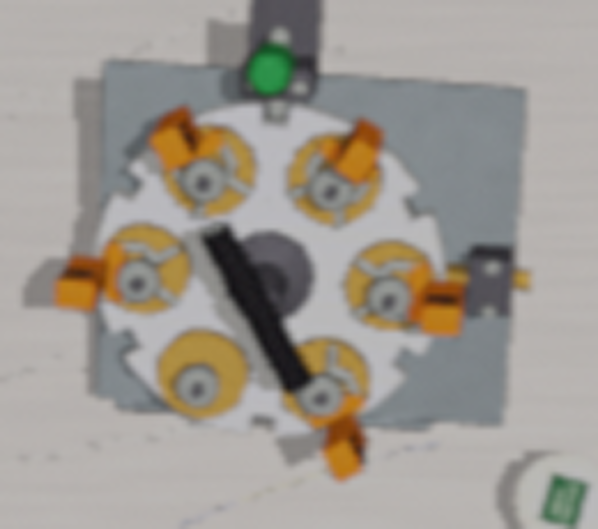

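View pics/cscene.png

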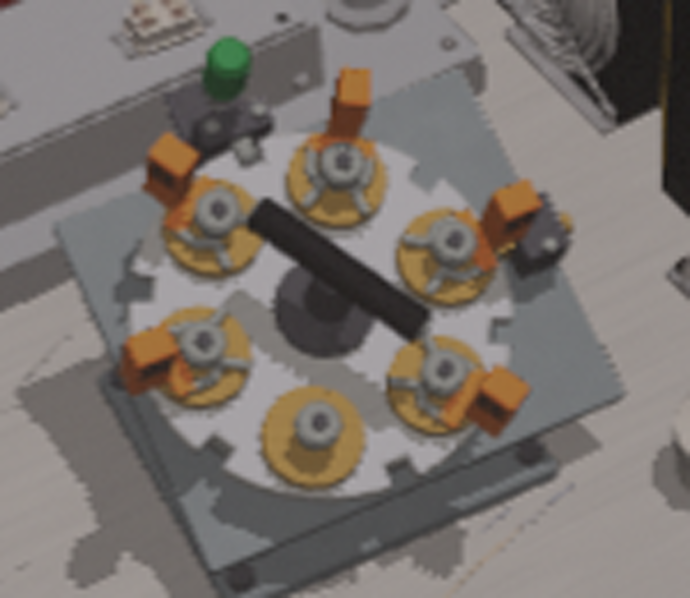

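The crops show six spindle heads. In the top crop the bare one is at (197,385) and the left station at (137,282). In the scene crop they are at (321,422) and (204,343). I'll fit the stand's pose to all 12 observations plus the knob.

```bash
cat >> h.py <<'E'
def fit(obs,free_z=True):
    # obs: (model, uv, tablepoint-or-angle): heads by angle (deg)
    def f(p):
        Rt,o=table(*p[:3]); o=o+[0,0,p[4]]; r=[]
        for m,uv,a in obs:
            P=np.r_[.058*np.cos(np.radians(a)),.058*np.sin(np.radians(a)),p[3]]
            r.append(proj(m,Rt.apply(P)+o)[0]-uv)
        return np.concatenate(r+[[ (p[3]-.0275)/.002, p[4]/.002]])
    return least_squares(f,[.5,.08,0,.027,0])
E
python3 - <<'E'
from h import *
from plant import robot, eyes, jaws
A=[30,330,90,270,150,210]
T=[(203,181),(330,187),(137,282),(390,298),(197,385),(321,396)]
S=[(220,209),(343,162),(204,343),(455,241),(321,422),(445,370)]
sc=lambda p:(np.array(p)+.5)/4.6-.5+[205,185]
mt,ms=eyes.camera_model("top"),eyes.camera_model("scene")
for o in ([(mt,sc(p),a) for p,a in zip(T,A)],[(ms,sc(p),a) for p,a in zip(S,A)],[(mt,sc(p),a) for p,a in zip(T,A)]+[(ms,sc(p),a) for p,a in zip(S,A)]):
    r=fit(o); print(r.x.round(4),np.abs(r.fun).max().round(2)); 
print(r.fun.round(2))
for t,s in zip(T,S): print(tri([(mt,sc(t)),(ms,sc(s))]))
for k,(t,s) in {"knobtop":((267,67),(230,51))}.items(): print(k,tri([(mt,sc(t)),(ms,sc(s))]))
Rt,o=table(*r.x[:3]); print(Rt.apply([.106,0,.044])+o)
E
```

```text
[ 0.5142  0.0849 -0.0755  0.0275  0.    ] 0.47
[ 5.11e-01  8.39e-02 -7.75e-02  2.74e-02 -1.00e-04] 0.33
[ 0.513   0.084  -0.0763  0.0266 -0.001 ] 0.89
[ 0.54  0.32  0.61  0.81  0.55  0.21  0.21  0.3   0.5   0.88  0.54  0.27
 -0.89  0.16 -0.51 -0.15 -0.46 -0.51 -0.55 -0.37 -0.79 -0.02 -0.41 -0.22
 -0.45 -0.5 ]
(array([0.54907719, 0.10999524, 0.14014292]), np.float64(0.703389021541085))
(array([0.54595844, 0.05244568, 0.13830522]), np.float64(0.7212891971630029))
(array([0.50613015, 0.14295857, 0.11710311]), np.float64(0.508165433075618))
(array([0.49760098, 0.02667746, 0.11680016]), np.float64(0.4399806332660887))
(array([0.45950687, 0.11680627, 0.09591706]), np.float64(0.793204362104234))
(array([0.45414902, 0.05962479, 0.09657795]), np.float64(0.48218588543522856))
knobtop (array([0.59342441, 0.07748577, 0.17901387]), np.float64(0.988805823648363))
[0.59028695 0.07807645 0.17967508]
```

Stand fit: about (0.513, 0.084), yaw −0.076. The triangulated head heights and the knob agree with the text. Now I'll take a wrist view of the clip from here, lift over the post and take views over the table.

```bash
cat >> h.py <<'E'
STAND=[.5127,.0843,-.0763]
def tq(x,y,z,ang,st=None):
    """table point + tool: tool z=-Z, tool y at table yaw ang(deg)"""
    Rt,o=table(*(st or STAND)); c,s=np.cos(np.radians(ang)),np.sin(np.radians(ang))
    Y=np.array([c,s,0]);Z=np.array([0,0,-1.]);M=np.c_[np.cross(Y,Z),Y,Z]
    return Rt.apply([x,y,z])+o,(Rt*R.from_matrix(M)).as_quat()
def down(yaw):  # tool down, tool y at world yaw (rad)
    Y=np.array([np.cos(yaw),np.sin(yaw),0]);Z=np.array([0,0,-1.])
    return R.from_matrix(np.c_[np.cross(Y,Z),Y,Z]).as_quat()
E
python3 - <<'E'
from h import *
from plant import robot, eyes, jaws
import pickle
w=eyes.camera_model("wrist"); W={}
print(proj(w,[.416,-.334,.02]))
W["w0"]=w; cv2.imwrite("pics/w0.png",eyes.read_camera("wrist"))
for n,p,a in (("knob a",(.106,0,.10),90),("knob b",(.106,0,.10),-90),("tee -60",(0,0,.031),-60),("tee 120",(0,0,.031),120),("tee -120",(0,0,.031),-120),("tee 60",(0,0,.031),60),("clip 0",(0,.125,.022),0),("clip 180",(0,.125,.022),180)):
    P,q=tq(*p,a); j=robot.solve_ik(P,q); print(n,P.round(3),None if j is None else np.round(j,2))
E
```

```text
[[ 105.07624053 -144.14642241]]
knob a [0.566 0.08  0.23 ] [ 0.21  0.09  2.06 -0.22  0.58 -1.13]
knob b [0.566 0.08  0.23 ] [ 0.21  0.09  2.06 -0.22  0.58  2.01]
tee -60 [0.5   0.085 0.123] [ 0.26  0.18  2.28 -0.48  0.3   1.82]
tee 120 [0.5   0.085 0.123] [ 0.26  0.18  2.28 -0.48  0.3  -1.32]
tee -120 [0.5   0.085 0.123] [ 0.26  0.18  2.28 -0.48  0.3   2.87]
tee 60 [0.5   0.085 0.123] [ 0.26  0.18  2.28 -0.48  0.3  -0.27]
clip 0 [0.513 0.21  0.115] [ 0.54  0.28  2.16 -0.65  0.41  1.17]
clip 180 [0.513 0.21  0.115] [ 0.54  0.28  2.16 -0.65  0.41 -1.97]
```

```bash
cat >> h.py <<'E'
def hyp(robot,P,q):
    w=eyes.camera_model("wrist");s=robot.sense();E=R.from_quat(s["ee_rot"]);r=E.inv().apply(w["xyz"]-s["ee_pos"]);a=E.inv()*R.from_quat(w["attitude"])
    Q=R.from_quat(q);m=dict(w);m["xyz"]=Q.apply(r)+P;m["attitude"]=(Q*a).as_quat();return m
E
python3 - <<'E'
from h import *
from plant import robot, eyes, jaws
for x,y in ((.30,-.30),(.3,-.38),(.36,-.33)):
  for z in (.25,.40):
    q=down(-np.pi/2);m=hyp(robot,np.array([x,y,z]),q); j=robot.solve_ik([x,y,z],q)
    print(x,y,z,proj(m,[.416,-.334,.02]).round(),None if j is None else np.round(j,2))
Rt,o=table(*STAND)
for X,Y,Z in ((-.1,0,.25),(-.05,0,.25),(0,0,.25)):
  for a in (90,120,-90):
    P,q=tq(X,Y,Z,a);j=robot.solve_ik(P,q);m=hyp(robot,P,q);print(X,Z,a,P.round(3),None if j is None else np.round(j,2),proj(m,Rt.apply([[0,0,0],[.12,0,.04],[0,.12,0]])+o).round().tolist())
E
```

```text
0.3 -0.3 0.25 [[364.  52.]] [-0.79  0.01  2.01 -0.    1.12  0.78]
0.3 -0.3 0.4 [[351.  65.]] [-0.79 -0.11  1.79 -0.    1.45  0.78]
0.3 -0.38 0.25 [[264.  52.]] [-0.91  0.11  1.9  -0.    1.13  0.67]
0.3 -0.38 0.4 [[281.  65.]] [-0.91  0.    1.69 -0.    1.45  0.67]
0.36 -0.33 0.25 [[326. 128.]] [-0.75  0.12  1.9  -0.    1.13  0.83]
0.36 -0.33 0.4 [[325. 119.]] [-0.75  0.01  1.69 -0.    1.45  0.83]
-0.1 0.25 90 [0.317 0.099 0.279] [ 0.56 -0.44  2.35 -0.33  0.9  -0.77] [[322.0, 287.0], [322.0, 412.0], [441.0, 287.0]]
-0.1 0.25 120 [0.317 0.099 0.279] [ 0.56 -0.44  2.35 -0.33  0.9  -1.3 ] [[271.0, 275.0], [210.0, 387.0], [374.0, 328.0]]
-0.1 0.25 -90 [0.317 0.099 0.279] [ 0.56 -0.44  2.35 -0.33  0.9   2.37] [[321.0, 74.0], [321.0, -108.0], [182.0, 75.0]]
-0.05 0.25 90 [0.362 0.096 0.3  ] [ 0.45 -0.37  2.27 -0.28  0.89 -0.91] [[321.0, 240.0], [322.0, 370.0], [446.0, 240.0]]
-0.05 0.25 120 [0.362 0.096 0.3  ] [ 0.45 -0.37  2.27 -0.28  0.89 -1.43] [[295.0, 233.0], [232.0, 350.0], [400.0, 290.0]]
-0.05 0.25 -90 [0.362 0.096 0.3  ] [ 0.45 -0.37  2.27 -0.28  0.89  2.23] [[321.0, 133.0], [321.0, -30.0], [187.0, 134.0]]
0 0.25 90 [0.407 0.092 0.322] [ 0.37 -0.31  2.18 -0.24  0.88 -1.01] [[321.0, 188.0], [322.0, 325.0], [450.0, 189.0]]
0 0.25 120 [0.407 0.092 0.322] [ 0.37 -0.31  2.18 -0.24  0.88 -1.53] [[321.0, 188.0], [256.0, 309.0], [428.0, 249.0]]
0 0.25 -90 [0.407 0.092 0.322] [ 0.37 -0.31  2.18 -0.24  0.88  2.13] [[321.0, 188.0], [321.0, 44.0], [192.0, 189.0]]
```

```bash
python3 - <<'E'
from h import *
from plant import robot, eyes, jaws
import pickle
W={}
def shot(n):
    W[n]=eyes.camera_model("wrist"); im=eyes.read_camera("wrist"); cv2.imwrite(f"pics/{n}.png",im); return im
q=down(-np.pi/2)
robot.movep([.36,-.36,.30],q); a=shot("wa")
robot.movep([.39,-.30,.42],q); b=shot("wb")
P,qt=tq(0,0,.25,90)
robot.movep([.40,.0,.42],qt)
robot.movep(P,qt); c=shot("wc")
pickle.dump(W,open("W.pkl","wb"))
o=[]
for n,im in (("wa",a),("wb",b)):
    u=proj(W[n],[.416,-.334,.02])[0].astype(int); print(n,u); x0,y0=max(u[0]-50,0),max(u[1]-65,0); print(x0,y0)
    o.append(cv2.resize(im[y0:y0+130,x0:x0+100],None,fx=4,fy=4,interpolation=cv2.INTER_CUBIC))
cv2.imwrite("pics/cclip.png",np.hstack(o)); print(robot.sense()["clock"])
E
```

```text
wa [293 124]
243 59
wb [347 143]
297 78
4.5083
```

View pics/cclip.png

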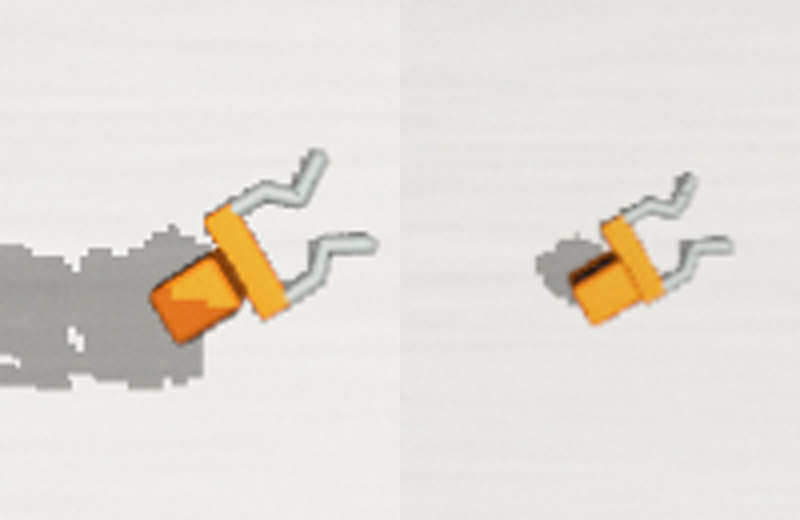

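View pics/wc.png

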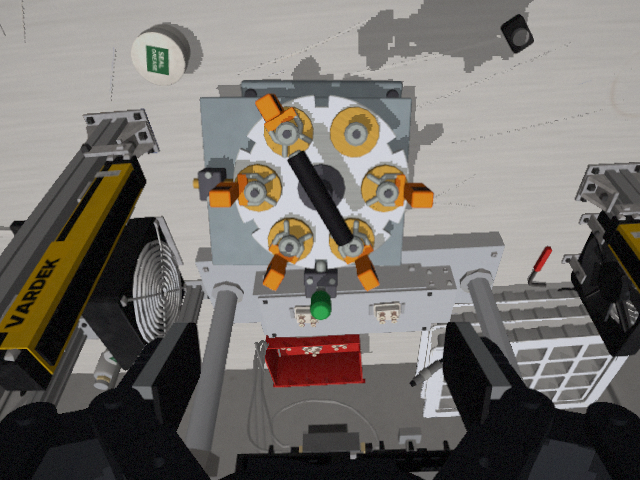

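The clip crops show prong tips at A (318,155), (370,243) and B (288,180), (332,245), and the collar and grip corners are sharp too. In wc the heads sit at the expected places: bare (355,134), left (387,193). I'll refine the stand fit and triangulate the clip.

```bash
python3 - <<'E'
from h import *
from plant import robot, eyes, jaws
import pickle
W=pickle.load(open("W.pkl","rb"))
A=[30,330,90,270,150,210]
T=[(203,181),(330,187),(137,282),(390,298),(197,385),(321,396)]
S=[(220,209),(343,162),(204,343),(455,241),(321,422),(445,370)]
C=[(351,247),(290,247),(387,193),(256,191),(355,134),(288,134)]
sc=lambda p:(np.array(p)+.5)/4.6-.5+[205,185]
mt,ms=eyes.camera_model("top"),eyes.camera_model("scene")
oc=[(W["wc"],np.array(p),a) for p,a in zip(C,A)]
for o in (oc,oc+[(mt,sc(p),a) for p,a in zip(T,A)]+[(ms,sc(p),a) for p,a in zip(S,A)]):
    r=fit(o);print(r.x.round(4),r.fun[:12].round(1))
ca=lambda p:(np.array(p)+.5)/4-.5+[243,59]
cb=lambda p:(np.array(p)+.5)/4-.5+[297,78]
f={"tipL":((318,155),(288,180)),"tipR":((370,243),(332,245)),"colUL":((207,217),(200,225)),"colUR":((232,206),(225,215)),"colLR":((287,300),(263,290)),"colLL":((264,320),(243,303)),"gripB":((180,343),(195,325)),"gripR":((243,303),(243,298)),"gripU":((222,252),(217,257))}
P={}
for k,(a,b) in f.items():
    P[k],e=tri([(W["wa"],ca(a)),(W["wb"],cb(b))]); print(k,P[k].round(4),e.round(2), onz(W["wa"],ca(a),.0025)[:2].round(4),onz(W["wb"],cb(b),.0025)[:2].round(4))
E
```

```text
[ 0.5117  0.084  -0.0855  0.025  -0.0027] [ 1.4 -0.1 -1.1 -0.6  0.3  0.2 -1.   1.   1.2  0.3 -0.8 -0.4]
[ 0.5123  0.084  -0.0829  0.0251 -0.0027] [ 1.5  0.3 -1.  -0.1  0.2  0.6 -1.   1.7  1.   0.8 -0.9  0.3]
tipL [ 0.4401 -0.3614  0.    ] 0.48 [ 0.4405 -0.3616] [ 0.4397 -0.3609]
tipR [ 0.4202 -0.3742  0.0118] 0.15 [ 0.4196 -0.3745] [ 0.4195 -0.3756]
colUL [ 0.4254 -0.3338 -0.0044] 0.23 [ 0.4259 -0.3343] [ 0.4257 -0.3333]
colUR [ 0.4288 -0.3407  0.0065] 0.28 [ 0.4285 -0.3405] [ 0.4288 -0.3412]
colLR [ 0.4057 -0.3538  0.0039] 0.24 [ 0.4058 -0.3539] [ 0.4052 -0.3539]
colLL [ 0.4004 -0.348  -0.0026] 0.02 [ 0.4009 -0.3481] [ 0.4011 -0.3475]
gripB [ 0.3994 -0.3299  0.0419] 0.06 [ 0.3952 -0.3269] [ 0.394  -0.3322]
gripR [ 0.408  -0.3443  0.0418] 0.42 [ 0.405  -0.3429] [ 0.4027 -0.3475]
gripU [ 0.4177 -0.3383  0.0148] 0.62 [ 0.4174 -0.3378] [ 0.4157 -0.3389]
```

Clip: grip centre (0.4097, −0.3335), heading −59.5°. The grip top triangulates to z 42 mm, as stated. Now the bolt: grip the knob and draw it.

```bash
sed -i 's/^STAND=.*/STAND=[.512,.084,-.081]/' h.py; python3 - <<'E'
from h import *
from plant import robot, eyes, jaws
F=lambda t:(s:=robot.sense(),print(t,round(s["clock"],2),s["ee_pos"].round(4),s["contact_force"].round(1),s["moment"].round(2),round(s["opening"],4),s["gripper_force"]))
jaws.command_gripper(.036,25)
P,q=tq(.106,0,.08,90); robot.movep(P,q)
P,_=tq(.106,0,.019,90); robot.move_l(P,rate=.1); F("at")
jaws.command_gripper(.0,25); F("grip")
P,_=tq(.122,0,.019,90); robot.move_l(P,rate=.04); F("drawn")
jaws.command_gripper(.036); F("open")
P,_=tq(.122,0,.10,90); robot.move_l(P,rate=.15)
P,q=tq(0,0,.25,90); robot.movep(P,q)
cv2.imwrite("pics/wd.png",eyes.read_camera("wrist")); cv2.imwrite("pics/sd.png",eyes.read_camera("scene"));F("end")
a=cv2.imread("pics/wd.png")[80:350,180:460]; b=cv2.imread("pics/wc.png")[80:350,180:460]
cv2.imwrite("pics/cmp.png",cv2.resize(np.hstack([b,a]),None,fx=1.4,fy=1.4))
E
```

```text
at 6.62 [0.5998 0.077  0.1575] [-0.5 -0.1 -0.1] [-0.    0.16 -0.01] 0.0359 0.0
grip 6.9 [0.6    0.077  0.1579] [-4.   0.1  5.9] [-0.03  0.33  0.04] 0.0194 24.560503363609314
drawn 7.45 [0.614  0.0758 0.1644] [-5.9  1.9  6.9] [0.1 0.6 0.1] 0.019 24.904341995716095
open 7.76 [0.6142 0.0757 0.1638] [ 0.8 -0.1 -0.3] [ 0.01  0.2  -0.01] 0.0358 0.0
end 9.34 [0.4076 0.0926 0.3208] [0.3 0.3 0.2] [0.03 0.1  0.01] 0.0357 0.0
```

View pics/cmp.png

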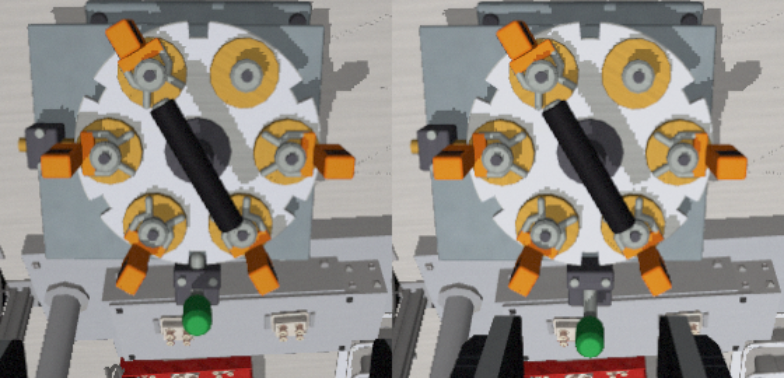

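The right half shows the knob drawn uphill by about 16 mm and the bolt clear of the rim. Next is turning the handle with a loose grip.

```bash
python3 - <<'E'
from h import *
from plant import robot, eyes, jaws
F=lambda t:(s:=robot.sense(),print(t,round(s["clock"],2),s["ee_pos"].round(4),s["contact_force"].round(1),s["moment"].round(2),round(s["opening"],4),s["gripper_force"]))
P,q=tq(0,0,.09,120); robot.movep(P,q)
P,q=tq(0,0,.032,120); robot.move_l(P,rate=.12); F("at")
jaws.command_gripper(.0195,30); F("loose")
j=robot.sense()["joint_positions"].copy(); j0=j[5]
for d in (20,40,61):
    j[5]=j0+np.radians(d); robot.goto_joints(j); F(d)
jaws.command_gripper(.042); F("open")
P,q=tq(0,0,.10,60); robot.move_l(P,rate=.15)
P,q=tq(0,0,.25,90); robot.movep(P,q)
cv2.imwrite("pics/we.png",eyes.read_camera("wrist"));F("end")
a=cv2.imread("pics/we.png")[80:350,180:460]
cv2.imwrite("pics/cmp2.png",cv2.resize(a,None,fx=2,fy=2))
E
```

```text
at 10.66 [0.4989 0.0853 0.125 ] [-0.3  0.4  0.4] [-0.   0.2 -0. ] 0.0361 0.0
loose 10.97 [0.4987 0.0858 0.125 ] [-3.7  5.5  3.1] [0.82 0.64 0.31] 0.0198 5.073229372501373
20 11.39 [0.4982 0.0855 0.1252] [-2.5 -2.8  0.2] [-0.56  0.57  0.05] 0.0199 13.982227072119713
40 11.82 [0.4977 0.0852 0.1248] [-4.2 -3.6  1.9] [-0.45  0.83 -0.31] 0.0191 5.019472315907478
61 12.26 [0.4977 0.0851 0.1247] [-4.2 -3.8  0.3] [-0.69  0.78 -0.4 ] 0.0197 5.073813647031784
open 12.6 [0.4993 0.0861 0.1255] [-0.1  0.4  0. ] [ 0.01  0.2  -0.02] 0.0421 0.0
end 13.9 [0.4066 0.0923 0.3198] [ 0.1 -0.3 -0.5] [-0.01  0.25 -0.01] 0.0423 0.0
```

View pics/cmp2.png

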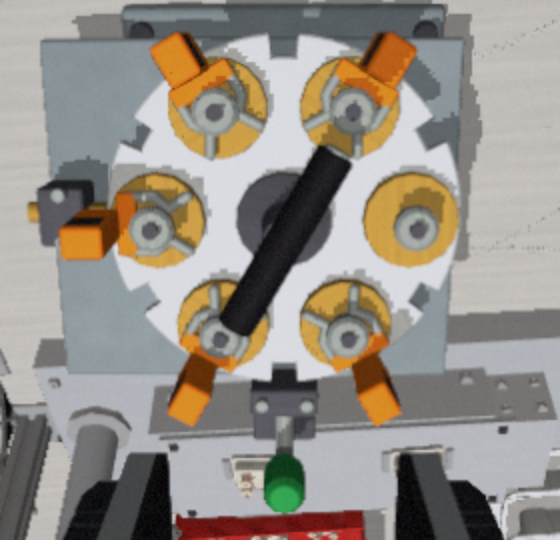

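The bare cartridge is now at the table's left station, at crop (416,229), and the tee is at −30°. Now the bolt goes home.

```bash
python3 - <<'E'
from h import *
from plant import robot, eyes, jaws
F=lambda t:(s:=robot.sense(),print(t,round(s["clock"],2),s["ee_pos"].round(4),s["contact_force"].round(1),s["moment"].round(2),round(s["opening"],4),s["gripper_force"]))
jaws.command_gripper(.036,30)
P,q=tq(.122,0,.08,90); robot.movep(P,q)
P,_=tq(.122,0,.019,90); robot.move_l(P,rate=.1); F("at")
jaws.command_gripper(.0,30); F("grip")
for X in (.112,.106,.1035):
    P,_=tq(X,0,.019,90); robot.move_l(P,rate=.03); F(X)
jaws.command_gripper(.036); F("open")
P,_=tq(.106,0,.10,90); robot.move_l(P,rate=.15)
P,q=tq(0,0,.25,90); robot.movep(P,q)
cv2.imwrite("pics/wf.png",eyes.read_camera("wrist"));F("end")
a=cv2.imread("pics/wf.png")[80:350,180:460]; b=cv2.imread("pics/wc.png")[80:350,180:460]
cv2.imwrite("pics/cmp3.png",cv2.resize(np.hstack([b,a]),None,fx=1.4,fy=1.4))
E
```

```text
at 15.74 [0.6143 0.0758 0.1642] [0.7 0.5 0.4] [ 0.06  0.21 -0.06] 0.036 0.0
grip 16.02 [0.6144 0.0758 0.1647] [-3.2 -0.3  6.1] [0.01 0.34 0.03] 0.0187 29.226433038711548
0.112 16.51 [0.6053 0.0766 0.1603] [-4.7 -0.5  8.6] [0.03 0.26 0.03] 0.0188 29.816595017910004
0.106 16.86 [0.5999 0.077  0.1578] [-3.8 -0.4  7.7] [-0.13  0.18 -0.06] 0.019 29.878730177879333
0.1035 17.11 [0.5997 0.0771 0.1578] [ 7.3 -4.8  5.3] [-0.73 -0.96 -0.28] 0.0189 30.13526827096939
open 17.42 [0.5969 0.0771 0.1555] [-0.   0.7 -0.7] [0.01 0.19 0.03] 0.036 0.0
end 18.92 [0.4075 0.0926 0.3209] [ 1.1  1.  -0.5] [ 0.04  0.18 -0.01] 0.0364 0.0
```

View pics/cmp3.png

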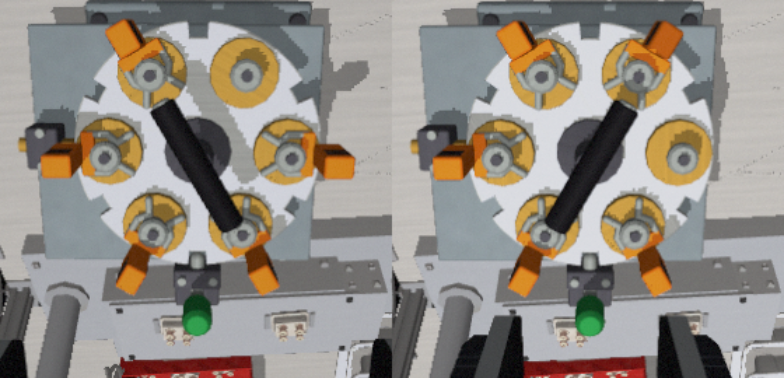

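The bolt is home: the knob matches the start view and the stop was felt at X 106. Now to fetch the clip.

```bash
python3 - <<'E'
from h import *
from plant import robot, eyes, jaws
F=lambda t:(s:=robot.sense(),print(t,round(s["clock"],2),s["ee_pos"].round(4),s["contact_force"].round(1),s["moment"].round(2),round(s["opening"],4),s["gripper_force"]))
g=np.array([.4097,-.3335,.012]); y=np.radians(30.5)
for k,a in ((0,0),(np.pi,180)):
    print(k,robot.solve_ik(g,down(y+k)),robot.solve_ik(*tq(0,.13,.13,a)),robot.solve_ik(*tq(0,.083,.022,a)))
q=down(y)
jaws.command_gripper(.045,60)
P,qq=tq(0,0,.25,90)
robot.movep([.40,0,.43],qq)
robot.movep([.40,-.25,.43],q)
robot.movep(g+[0,0,.1],q)
robot.move_l(g,rate=.1); F("at")
jaws.command_gripper(0,60); F("grip")
robot.move_l(g+[0,0,.06],rate=.15); F("lift")
robot.movep([.40,-.27,.44],q); F("up")
cv2.imwrite("pics/wg.png",eyes.read_camera("wrist")); print(hyp(robot,robot.sense()["ee_pos"],robot.sense()["ee_rot"])["xyz"])
E
```

```text
0 [-6.86065012e-01  5.19281087e-01  1.98675541e+00 -4.44089210e-16
  6.35556154e-01 -1.21839043e+00] [ 0.613876    0.05485711  2.14415922 -0.46269665  0.65131098  1.02464974] [ 0.4525976   0.24650705  2.2085527  -0.63288761  0.37194355  1.09106327]
3.141592653589793 [-6.86065012e-01  5.19281087e-01  1.98675541e+00 -4.44089210e-16
  6.35556154e-01  1.92320222e+00] [ 0.613876    0.05485711  2.14415922 -0.46269665  0.65131098 -2.11694291] [ 0.4525976   0.24650705  2.2085527  -0.63288761  0.37194355 -2.05052938]
at 23.18 [ 0.4101 -0.3338  0.0125] [ 0.3 -0.3 -0.4] [-0.03  0.02 -0.03] 0.045 0.0
grip 23.57 [ 0.41   -0.3337  0.0126] [-0.3  0.1  5.8] [0.13 0.21 0.03] 0.0128 58.6485493183136
lift 24.12 [ 0.4096 -0.3334  0.0718] [ 0.8  0.  -0.4] [ 0.05  0.02 -0.01] 0.013 58.36447298526764
up 25.51 [ 0.3998 -0.27    0.4383] [ 0.6  0.7 -0.2] [-0.01  0.02  0.04] 0.0131 58.38643133640289
[ 0.35823076 -0.19933235  0.58009467]
```

View pics/wg.png

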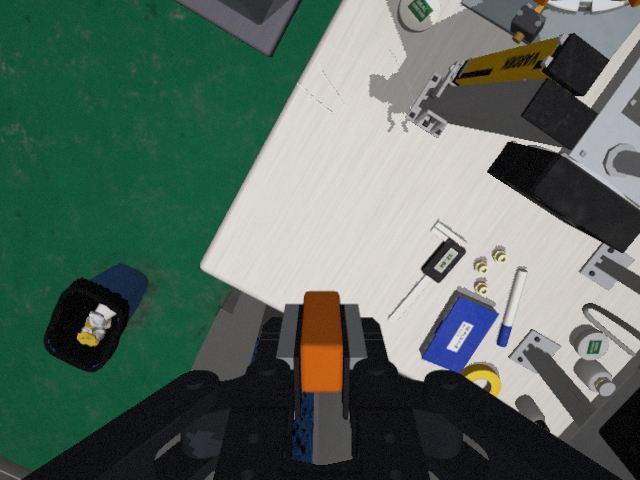

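The clip is held square between the pads (opening 13 mm). Carrying it over the post, then sliding it on.

```bash
python3 - <<'E'
from h import *
from plant import robot, eyes, jaws
F=lambda t:(s:=robot.sense(),print(t,round(s["clock"],2),s["ee_pos"].round(4),(table(*STAND)[0].inv().apply(s["ee_pos"]-table(*STAND)[1])*1e3).round(1),"Ftab",table(*STAND)[0].inv().apply(s["contact_force"]).round(1),s["moment"].round(2),round(s["opening"],4)))
Z=.0225
P,q=tq(0,.13,.17,0)
robot.movep([.40,0,.44],q)
robot.movep(P,q)
P,q=tq(0,.13,Z,0); robot.move_l(P,rate=.12); F("low")
cv2.imwrite("pics/sh.png",eyes.read_camera("scene"))
P,q=tq(0,.106,Z,0); robot.move_l(P,rate=.06); F("106")
f0=table(*STAND)[0].inv().apply(robot.sense()["contact_force"])
for Y in np.arange(.102,.0825,-.002):
    P,q=tq(0,Y,Z,0); robot.move_l(P,rate=.04); F(round(Y,4))
    f=table(*STAND)[0].inv().apply(robot.sense()["contact_force"])
    if np.linalg.norm(f-f0)>30: print("STOP");break
cv2.imwrite("pics/si.png",eyes.read_camera("scene"))
cv2.imwrite("pics/csi.png",np.hstack([cv2.resize(cv2.imread(f"pics/{n}.png")[185:315,205:335],None,fx=3,fy=3,interpolation=cv2.INTER_CUBIC) for n in("sh","si")]))
E
```

```text
low 29.23 [0.5132 0.2145 0.116 ] [  0.4 130.2  23. ] Ftab [ 0.2  0.3 -0.4] [ 0.09  0.25 -0.01] 0.013
106 29.82 [0.5112 0.1901 0.1155] [  0.2 105.6  22.6] Ftab [-0.1 -0.2  1.4] [ 0.03  0.26 -0.04] 0.0132
0.102 30.07 [0.5107 0.1863 0.1153] [ -0.  101.9  22.5] Ftab [ 0.1 -0.8 -0.5] [ 0.04  0.18 -0.01] 0.0135
0.1 30.32 [0.5106 0.1844 0.1154] [ -0.  100.   22.5] Ftab [-0.5  0.4 -0.4] [-0.    0.23 -0.  ] 0.0129
0.098 30.57 [0.5104 0.1823 0.1153] [-0.1 97.9 22.5] Ftab [-0.2 -0.7 -0.4] [-0.01  0.23  0.03] 0.013
0.096 30.82 [0.51   0.1802 0.1152] [-0.3 95.8 22.5] Ftab [-1.7 -0.2 -0.6] [0.15 0.5  0.  ] 0.0132
0.094 31.07 [0.5101 0.1786 0.1154] [-0.  94.2 22.5] Ftab [-3.4  3.1 -0. ] [0.6  0.62 0.17] 0.0131
0.092 31.32 [0.5101 0.1769 0.1155] [ 0.2 92.4 22.6] Ftab [-2.7  4.9 -0.2] [0.87 0.65 0.29] 0.013
0.09 31.57 [0.5095 0.1739 0.1152] [-0.3 89.4 22.4] Ftab [-2.5 -1.4 -0.4] [-0.12  0.44 -0.17] 0.013
0.088 31.82 [0.5091 0.1713 0.115 ] [-0.6 86.8 22.4] Ftab [-0.9 -4.8 -0.5] [-0.76  0.37 -0.29] 0.013
0.086 32.08 [0.509  0.1695 0.1151] [-0.5 85.  22.4] Ftab [-0.1 -5.6  0.1] [-0.9   0.42 -0.46] 0.0127
0.084 32.33 [0.509  0.1678 0.1152] [-0.4 83.3 22.4] Ftab [-0.6 -5.5  0.2] [-0.85  0.44 -0.43] 0.0136
```

View pics/csi.png

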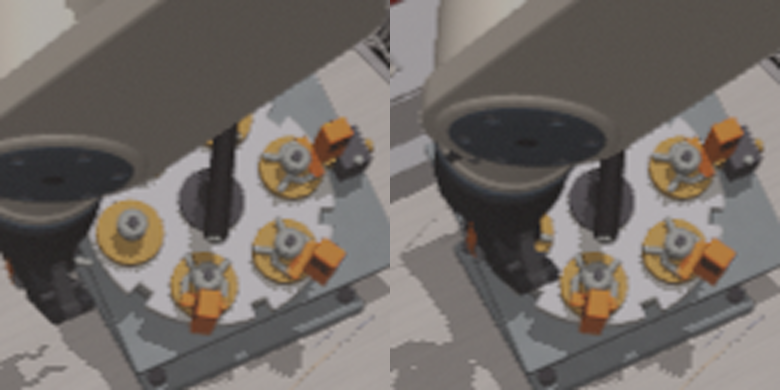

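Snap signature seen: a peak, then an inward pull. The pull persists, so I'll go slightly further until the force turns, then release and look.

```bash
python3 - <<'E'
from h import *
from plant import robot, eyes, jaws
Rt,o=table(*STAND)
def F(t):
    s=robot.sense();f=Rt.inv().apply(s["contact_force"]);print(t,round(s["clock"],2),(Rt.inv().apply(s["ee_pos"]-o)*1e3).round(1),"Ftab",f.round(1),s["moment"].round(2),round(s["opening"],4));return f
Z=.0225
for Y in np.arange(.083,.0775,-.001):
    P,q=tq(0,Y,Z,0); robot.move_l(P,rate=.03)
    if F(round(Y,4))[1]>5: break
jaws.command_gripper(.04); F("open")
P,q=tq(0,Y,.11,0); robot.move_l(P,rate=.12)
P,q=tq(0,0,.25,90); robot.movep(P,q)
W=eyes.camera_model("wrist"); cv2.imwrite("pics/wj.png",eyes.read_camera("wrist"));F("end")
a=cv2.imread("pics/wj.png")[100:300,200:460]
cv2.imwrite("pics/cwj.png",cv2.resize(a,None,fx=3,fy=3,interpolation=cv2.INTER_CUBIC))
b=Rt.apply([[0,.083,.050],[0,.074,.050],[0,.092,.050],[0,.058,.034]])+o
print(((proj(W,b)-[200,100])*3).round())
E
```

```text
0.083 32.62 [-0.2 82.7 22.5] Ftab [-1.8 -4.6 -1.4] [-0.68  0.56 -0.35] 0.0126
0.082 32.88 [-0.  82.1 22.5] Ftab [-2.7 -2.1 -0.9] [-0.3   0.62 -0.18] 0.013
0.081 33.12 [ 0.2 81.2 22.5] Ftab [-1.  -1.7 -1.3] [-0.21  0.52 -0.16] 0.0129
0.08 33.38 [ 0.5 80.8 22.6] Ftab [-1.4  3.9  0.1] [0.78 0.58 0.27] 0.0133
0.079 33.62 [ 0.8 80.6 22.7] Ftab [-3.4  7.8 -0.4] [1.52 0.66 0.57] 0.0131
open 34.0 [ 0.1 78.8 22.5] Ftab [0.  0.4 0.2] [0.03 0.26 0.04] 0.0401
end 36.6 [-2.000e-01  0.000e+00  2.496e+02] Ftab [ 0.6 -0.3 -0.4] [0.02 0.22 0.01] 0.0401
[[669. 310.]
 [636. 310.]
 [702. 310.]
 [569. 296.]]
```

View pics/cwj.png

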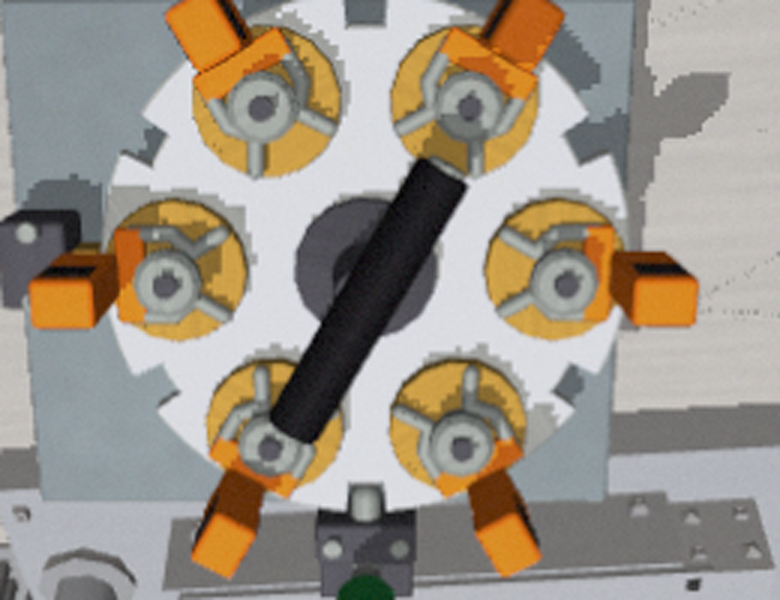

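The new clip mirrors the factory-fitted one opposite to within about 1 mm: grip edge 130 px from the head against 135, prong tip 67 px against 63. The grip points outwards and the bolt is home. Handing in.

```bash
python3 -c "
from plant import robot, eyes, jaws
print(robot.hand_in())"
```

```text
the job is handed in; nothing more can be done
None
```

The job is handed in at about 37 s of the 72 s allowed: the bolt was drawn, the dial turned one station clockwise, the bolt pushed home, and the clip snapped onto the bare spindle with its grip outwards and released; `hand_in()` gave no verdict, and I didn't re-measure the pot, sensor block and caliper afterwards.

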